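Cover the reference pot and hold the sensor slide at the gauge mark

TASK

Set up the displacement-sensor test fixture for a reading: first put the loose round cover on the open pot so that it sits seated and level, and let go of it. Then take the spring-return slide by its upright tab, pull it out until its pointer stands in the gap between the two teeth of the gauge clip, and finish while still holding it there (the spring draws it back if it is let go). Leave the roll of tape and the heatsink where they are.

Things in the scene. Friction and masses are not known exactly. Their poses are not given: they have to be found in the camera images.
- fixture: Grey base plate 190 x 170 x 10 mm fixed to the desk, turned up to 0.4 rad either way; origin at the centre of its underside, z up. Pot axis at x +45, y +45 mm; slide tab at home at x -10, y -40 mm. The slide is pulled along the fixture's -x, roughly toward the robot. Behind it (x +30 to +90, y -40 mm) lies its spring barrel, 25 mm thick, top 35 mm above the desk.
- pot_rim (a point): Centre of the pot's mouth at rim height, 50 mm above the desk. Pot: round steel cup on the fixture, outer diameter 64, inner diameter 56 mm, 40 mm tall above the base plate. Axes as the fixture's.
- cover: Loose steel cover, about 0.15 kg: disc 72 mm wide, 4 mm thick (6 to 10 mm above the origin); below it a plug 50 mm wide, 6 mm deep, that drops into the pot's mouth with 3 mm play all round; on top a black knob 22 mm wide, 10 to 40 mm above the origin. Origin: centre of the plug's underside, z up. Starts lying knob up on the desk, left of the fixture. Seated, its origin is 6 mm below the rim.
- slide_part (a joint): How far the slide is pulled out, in m: 0 = home, up to 0.075 at the stop. It moves along the fixture's -x. A spring pulls it home with about 4 N at 0, rising 1 N per 10 mm (about 9 N at 0.05); it returns by itself when let go.
- slide_tab (a point): Grip point in the slide's upright black tab, on its centre line, 60 mm above the desk; moves with the slide. The tab is 12 mm thick along the pull (fixture x), 30 mm wide (fixture y) and reaches from 30 to 76 mm above the desk, above an aluminium carriage 34 x 34 mm. Axes as the fixture's.
- pointer (a point): Tip of the small steel pointer on the slide's right side (fixture -y), 28 mm right of the tab's centre and level with it along the pull, 29 mm above the desk; it moves with the slide.
- gauge_clip: The mark: a fixed clip right of the slide with two upright steel teeth, 6 mm thick, and a gap 10 mm wide between them along the pull; tops 29 mm above the desk. Origin under the middle of the gap, 14 mm above the desk, axes as the fixture's: the pointer is at the mark when its x in this frame is 0. The clip sits 27 to 52 mm out from the pointer's home, differently each time.
- tape_roll: Roll of tape, ring 77 mm across, 19 mm high, lying on the desk; a bystander. Origin at the centre of its underside.
- heatsink: Finned aluminium heatsink 40 x 40 x 26 mm on the desk; a bystander. Origin at the centre of its underside.

How it is judged:
By the outcome, as a careful person would: the job done as asked, in the order asked, and still so for the second after the job is handed in, while the arm keeps its last pose, push and grip.
It also fails if it takes over 51 s, if anything falls off the work surface, if the arm or the gripper's body presses on something with over 40 N, if the wrist force passes 120 N, or if a joint passes its speed limit or range.

ROBOT

A 6-joint arm with a two-finger parallel gripper is mounted at the origin on a cart in front of the work surface, level with it; the furniture and walls round the work are solid. World frame = base frame: x ahead of the robot, y to its left, z up, the work surface at z = 0. Lengths are in m, angles in rad, forces in N, time in s.
With the tool pointing down it reaches from about 0.35 to 0.725 m from the base axis. Payload 4.3 kg.
Tool frame: the origin (TCP) lies midway between the tips of the shut fingers; the grasp point (between the pads) lies 19 mm behind it; z points along the fingers, y is the line along which they close (so a half turn about z gives the same grasp; the last joint's range is limited). The gripper opens to 85 mm and grips with 20 to 120 N. Pads are 22 mm wide; open, the fingers measure 114 mm over their backs; the gripper's body (76 mm by 85 mm) begins 54 mm behind the grasp point. The pads swing forward as they close: fully open they stand 13 mm farther back than shut.
Start: joints at [1.012, 0.377, 0.081, 1.274, 0, 1.46], TCP at [0.249, 0.518, 0.231] pointing down, gripper open.
Joint ranges: [-2.72, 2.72], [-0.84, 1.66], [-1.02, 1.22], [-1.77, 2.12], [-1.37, 1.28], [-3.14, 3.14]. Speed limits (rad/s): [2.57, 2.57, 3.14, 3.14, 3.14, 3.14].

INTERFACE

Orientations are given as [roll, pitch, yaw] about the fixed x, y, z axes, in that order (R = Rz(yaw) Ry(pitch) Rx(roll)).
In Python, from station import * gives the robot as it stands.
- The arm moves only by the shell command python3 -m crank 'ROWS' [FORCE]. ROWS is JSON, a list of rows, each a list of 3 entries, a list of its own where there are three numbers: the shift along the world's x, y, z in m, then the turn about the world's z in rad, then the finger opening in m, from 0 to 0.0854. A call has exactly 8 rows; each row is the pose to reach, as a shift and turn from the pose commanded when the call began; what a row does not reach only later rows make up. A row lasts 1/12 s, in which the tool goes at most 41.7 mm and 7.16 degrees, less where a joint would pass 70% of its speed; a pose out of reach is approached as far as the arm can. A call with a gripper value outside its range is refused whole. The fingers move at their own pace and stop on an object; FORCE is the grip in N (left out, the last holds). Time passes only in rows, so rows that repeat a pose let the fingers close, or fill a call up. It gives the time, the measured TCP pose, the force, the opening and the grip force at its end, in the units of the state.
- get_obs(): the state, without advancing time (a new reading comes with each control period).
- read_camera(name): name is "scene" or "top" or "wrist"; returns (picture, depth): 400x640x3 uint8, red, green, blue; 400x640 float32, m along the optical axis (not along the pixel's ray), 0 where there is no reading.
- get_calibration(name): a dict with "mtx" (3x3 intrinsics, pixels), "R" (3x3) and "t" (3): a world point X has camera coordinates R X + t. Camera axes: x right, y down, z forward; pixel columns grow to the right and rows downward; lengths in m; the calibration is good to about 2 mm. A picture is of the moment at which its call begins: read the wrist's pose just before it. get_calibration takes no time and is no camera call; for the wrist camera it gives the pose at the moment of the call.
- finish_job(): hands the job in; it is judged then, once.
The state is a dict: "clock": time; "joint_positions": joint angles; "joint_vel": joint speeds; "effort": joint torques, N m; "eef_pos": TCP position; "tool_rot": TCP orientation; "ft_force": force on the tool from outside, world axes, zero at the start; "moment": the same for the moment, N m; "gripper_width": opening from 0.0 (shut) to 1.0 (fully open); "finger_force": force on a finger pad.
Only numpy, scipy, OpenCV 4.12 (cv2) and the standard library are available. Lean on these libraries where they do the work, as an engineer would, in place of code of your own. Each camera call takes 0.05 s, during which the arm holds its last target. There are 200 camera calls.

## Working session

There is one attempt and no reset: what is moved stays moved. The work goes in short steps, Python scripts to look and compute and a shell command to move; the robot and the scene stay as the last step left them, time stands still between calls to the robot, and variables do not carry over. Pictures are saved under pics/ and viewed, at most 10 in all, crops included, and the job is handed in when it is done.

```bash
mkdir -p pics; ls; python3 - <<'E'
from station import *
import cv2,numpy as np
o=get_obs();print(o)
for n in("top","scene"):
    p,d=read_camera(n);c=get_calibration(n)
    np.savez(f"pics/{n}0.npz",p=p,d=d,**c)
    cv2.imwrite(f"pics/{n}0.png",p[:,:,::-1])
    print(n,np.round(c["mtx"],1).tolist(),np.round(-c["R"].T@c["t"],3),np.round(c["R"],2).tolist())
E
```

```text
pics
{'clock': 0.0, 'joint_positions': array([ 1.01169245e+00,  3.78092873e-01,  7.96718255e-02,  1.27438212e+00,
       -9.95524965e-07,  1.46047127e+00]), 'joint_vel': array([-0.0010363 ,  0.00165301, -0.00027508, -0.00074803, -0.00054738,
       -0.00180062]), 'effort': array([ 2.88862129e-04, -4.63603628e+01,  2.69875610e+01,  2.09207204e-02,
       -1.26099253e-04,  9.63283469e-06]), 'eef_pos': array([0.24914586, 0.5175235 , 0.23036162]), 'tool_rot': array([-3.13959790e+00, -2.19966297e-04,  2.69281361e+00]), 'ft_force': array([-0.06678427, -0.31703202, -0.06587887]), 'moment': array([-0.06645464,  0.00051212,  0.05427571]), 'finger_force': 0.0, 'gripper_width': 0.9998642725850615}
top [[388.5, 0.0, 315.3], [0.0, 388.5, 202.2], [0.0, 0.0, 1.0]] [0.338 0.091 0.947] [[-0.11, -0.99, -0.0], [-0.97, 0.11, -0.22], [0.21, -0.02, -0.98]]
scene [[380.2, 0.0, 315.8], [0.0, 380.2, 200.1], [0.0, 0.0, 1.0]] [ 0.159 -0.388  0.661] [[0.76, -0.65, -0.01], [-0.47, -0.54, -0.69], [0.44, 0.53, -0.72]]
```

View pics/top0.png

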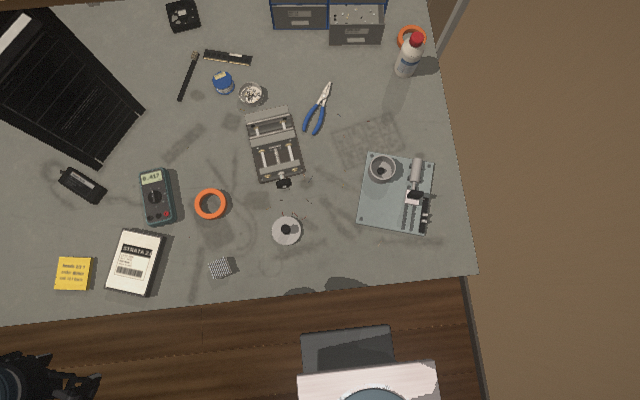

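View pics/scene0.png

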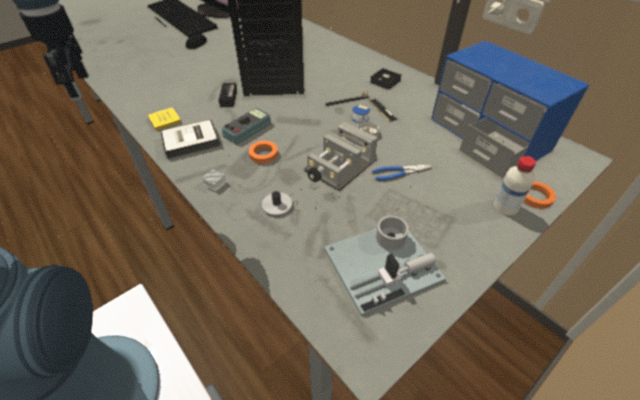

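The top view shows the cover at (286,230), the fixture with corners near (370,152), (435,163), (425,236) and (357,224), the pot at (382,168), and the tab near (414,197). The tape at (210,204) and heatsink at (220,267) are well to the left. In the scene view the cover is at (277,203), the pot at (392,232) and the tab at (392,265).

```bash
cat > h.py <<'E'
import numpy as np,cv2
def rays(c,uv):
    d=np.c_[np.atleast_2d(uv),np.ones(len(np.atleast_2d(uv)))]@np.linalg.inv(c["mtx"]).T
    return -c["R"].T@c["t"], d@c["R"]
def onplane(c,uv,z):
    o,d=rays(c,uv); return o+d*((z-o[2])/d[:,2])[:,None]
def cloud(c,d):
    v,u=np.mgrid[:400,:640]; o,r=rays(c,np.c_[u.ravel(),v.ravel()])
    return (o+r*d.reshape(-1,1)).reshape(400,640,3)
def fix2w(f,p):  # f=(x,y,yaw)
    c,s=np.cos(f[2]),np.sin(f[2]); return np.array([f[0]+c*p[0]-s*p[1],f[1]+s*p[0]+c*p[1]])
E
python3 - <<'E'
from h import *
for n in("top","scene"):
    c=dict(np.load(f"pics/{n}0.npz"));P=cloud(c,c["d"]);hsv=cv2.cvtColor(c["p"],cv2.COLOR_RGB2HSV)
    z=P[...,2]
    box={"top":(340,140,450,250),"scene":(320,210,450,315)}[n]
    x0,y0,x1,y1=box;s=np.s_[y0:y1,x0:x1]
    desk=z[s][np.abs(z[s])<.02];print(n,"z hist",np.histogram(z[s],bins=[-.02,-.005,0,.003,.006,.009,.012,.015,.03,.045,.055,.08])[0])
    m=np.zeros((400,640),np.uint8);m[s]=((z[s]>.0065)&(z[s]<.09)&(c["d"][s]>0))
    m=cv2.morphologyEx(m,cv2.MORPH_OPEN,np.ones((3,3)))
    pl=m.astype(bool)&(z<.014)
    r=cv2.minAreaRect((P[pl][:,:2]*1000).astype(np.float32));print("plate",r)
    rim=m.astype(bool)&(z>.045)&(z<.055);pts=(P[rim][:,:2]*1000).astype(np.float32);print("high pts",len(pts),np.round(pts.mean(0)))
    k,l,st,ce=cv2.connectedComponentsWithStats(rim.astype(np.uint8))
    for i in range(1,k):
        if st[i,4]>8: q=(P[l==i][:,:2]*1000).astype(np.float32);print(st[i],cv2.minEnclosingCircle(q))
    # tab top
    tb=m.astype(bool)&(z>.06);print("tab",P[tb].mean(0),np.ptp(P[tb],0) if tb.any() else 0)
    # cover
    a={"top":(265,205,310,255),"scene":(250,185,305,225)}[n];s=np.s_[a[1]:a[3],a[0]:a[2]]
    m=np.zeros((400,640),bool);m[s]=(z[s]>.005)&(z[s]<.02);print("disc",cv2.minEnclosingCircle((P[m][:,:2]*1000).astype(np.float32)),P[m].mean(0))
    m[:]=0;m[s]=(z[s]>.03)&(z[s]<.06);print("knob",P[m].mean(0) if m.any() else 0,np.ptp(P[m],0),m.sum())
E
```

```text
top z hist [  72 5081 1739  194 1573 1798  497  545  302  158   96]
plate ((548.4387817382812, -127.01355743408203), (169.61817932128906, 190.1145782470703), 72.96416473388672)
high pts 156 [ 597. -103.]
[369 155  27  26 140] ((604.6641235351562, -97.08349609375), 32.61988830566406)
tab [ 0.52651492 -0.16144565  0.07226538] [0.01620876 0.02977238 0.01804857]
disc ((482.8274230957031, 151.44332885742188), 36.096275329589844) [0.48208287 0.15099969 0.00946315]
knob [0.48199802 0.15091167 0.03899401] [0.02118626 0.01964165 0.00820365] 67
scene z hist [  42 6499  312  227 3052 1282  425  847  541  214  157]
plate ((547.9544067382812, -128.02220153808594), (170.45176696777344, 189.830322265625), 72.9201889038086)
high pts 214 [ 585. -114.]
[377 216  31  25 168] ((604.53076171875, -97.21041107177734), 32.94306182861328)
[385 262  13  14  46] ((524.68115234375, -162.94107055664062), 15.631479263305664)
tab [ 0.52445466 -0.16488805  0.07077508] [0.01754808 0.02967773 0.01535756]
disc ((482.6584777832031, 150.96255493164062), 37.044700622558594) [0.47902315 0.14549707 0.00853827]
knob [0.48070219 0.14798942 0.03674875] [0.02041574 0.02044133 0.01055917] 66
```

```bash
python3 -m crank '[[[0.015,-0.02,0],-0.08,0.05],[[0.04,-0.06,-0.01],-0.18,0.05],[[0.065,-0.1,-0.02],-0.28,0.05],[[0.09,-0.14,-0.03],-0.38,0.05],[[0.115,-0.18,-0.04],-0.48,0.05],[[0.14,-0.22,-0.05],-0.58,0.05],[[0.165,-0.26,-0.06],-0.68,0.05],[[0.18,-0.28,-0.07],-0.76,0.05]]' 40
python3 -m crank '[[[0.01,-0.015,0],-0.08,0.05],[[0.02,-0.035,-0.01],-0.18,0.05],[[0.03,-0.055,-0.02],-0.28,0.05],[[0.04,-0.075,-0.03],-0.38,0.05],[[0.05,-0.083,-0.035],-0.48,0.05],[[0.0535,-0.0865,-0.035],-0.58,0.05],[[0.0535,-0.0865,-0.035],-0.66,0.05],[[0.0535,-0.0865,-0.035],-0.66,0.05]]'
python3 - <<'E'
from station import *
from h import *
p,d=read_camera("wrist");c=get_calibration("wrist");np.savez("pics/w1.npz",p=p,d=d,**c);cv2.imwrite("pics/w1.png",p[:,:,::-1])
o=get_obs();print(o["eef_pos"],o["tool_rot"],o["joint_positions"])
P=cloud(c,d);z=P[...,2];xy=np.hypot(P[...,0]-.4827,P[...,1]-.151)
m=(xy<.05)&(z>.005)&(z<.016)
print("disc",cv2.minEnclosingCircle((P[m][:,:2]*1000).astype(np.float32)),m.sum())
m=(xy<.025)&(z>.034)&(z<.046)
print("knob",cv2.minEnclosingCircle((P[m][:,:2]*1000).astype(np.float32)),m.sum(),np.median(z[m]))
E
```

```text
clock: 0.77
eef_pos: [0.4169, 0.2556, 0.1678]
tool_rot: [3.141, 0.0, 1.928]
ft_force: [1.2, 0.2, 0.1]
gripper_width: 0.585
finger_force: 0.0
clock: 1.43
eef_pos: [0.4698, 0.1704, 0.1324]
tool_rot: [-3.141, 0.001, 1.27]
ft_force: [0.9, -0.0, 1.1]
gripper_width: 0.584
finger_force: 0.0
[0.46960692 0.17069093 0.13255603] [-3.14065658e+00  5.02904484e-04  1.27404889e+00] [ 2.21586683e-01  2.81722173e-01 -3.18359193e-01  9.71777235e-01
  2.69180998e-05  2.08913067e+00]
disc ((483.6429443359375, 151.66346740722656), 36.07381057739258) 3367
knob ((483.5752258300781, 152.03701782226562), 10.789149284362793) 452 0.039017666511444074
```

View pics/w1.png

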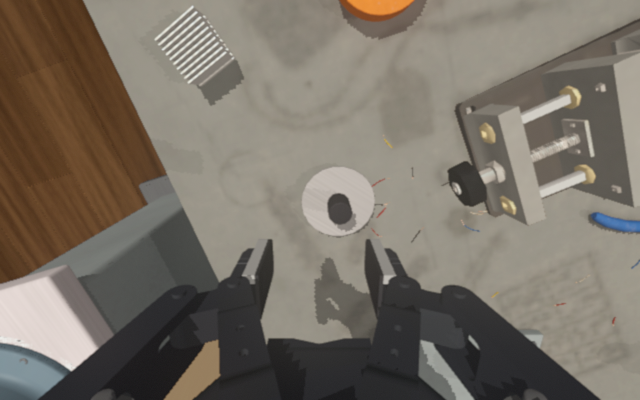

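The wrist view shows the cover at (339,201), standing clear between the fingers, and the vise knob at (465,185), about 110 mm away. Next I go down over the knob.

```bash
python3 -m crank '[[[0.007,-0.01,-0.01],0,0.05],[[0.0135,-0.019,-0.03],0,0.05],[[0.0135,-0.019,-0.05],0,0.05],[[0.0135,-0.019,-0.07],0,0.05],[[0.0135,-0.019,-0.09],0,0.05],[[0.0135,-0.019,-0.105],0,0.05],[[0.0135,-0.019,-0.115],0,0.05],[[0.0135,-0.019,-0.118],0,0.05]]'
python3 -m crank '[[[0,0,0],0,0.05],[[0,0,0],0,0.012],[[0,0,0],0,0.012],[[0,0,0],0,0.012],[[0,0,0],0,0.012],[[0,0,0],0,0.012],[[0,0,0],0,0.012],[[0,0,0],0,0.012]]' 60
```

```text
clock: 2.15
eef_pos: [0.4819, 0.1513, 0.0129]
tool_rot: [-3.139, 0.002, 1.274]
ft_force: [-0.3, -0.3, -0.3]
gripper_width: 0.587
finger_force: 0.0
clock: 2.82
eef_pos: [0.4848, 0.1522, 0.0162]
tool_rot: [3.139, -0.001, 1.273]
ft_force: [-0.1, -0.3, 6.5]
gripper_width: 0.232
finger_force: 59.0
```

```bash
python3 -m crank '[[[0,0,0.005],0,0.012],[[0,0,0.015],0,0.012],[[0,0,0.03],0,0.012],[[0,0,0.045],0,0.012],[[0,0,0.06],0,0.012],[[0,0,0.075],0,0.012],[[0,0,0.09],0,0.012],[[0,0,0.1],0,0.012]]'
python3 - <<'E'
from station import *
from h import *
o=get_obs()
for n in("wrist","scene"):
    p,d=read_camera(n);c=get_calibration(n);np.savez(f"pics/{n}2.npz",p=p,d=d,**c)
    if n=="wrist":cv2.imwrite("pics/w2.png",p[:,:,::-1])
    P=cloud(c,d);z=P[...,2];e=o["eef_pos"];m=(np.hypot(P[...,0]-e[0],P[...,1]-e[1])<.045)&(z<e[2]+.002)&(z>e[2]-.025)
    q=P[m];print(n,e,o["tool_rot"],m.sum(),cv2.minEnclosingCircle((q[:,:2]*1000).astype(np.float32)),np.percentile(q[:,2],[5,50,95]))
    A=np.c_[q[:,:2]-e[:2],np.ones(len(q))];k=np.ones(len(q),bool)
    for _ in range(8):
        s=np.linalg.lstsq(A[k],q[k,2],rcond=None)[0];k=np.abs(A@s-q[:,2])<.0025
    print("plane slope x,y, z at tcp",s,k.sum())
E
```

```text
clock: 3.48
eef_pos: [0.4838, 0.1521, 0.117]
tool_rot: [3.14, -0.001, 1.273]
ft_force: [0.1, 0.5, -0.6]
gripper_width: 0.233
finger_force: 58.7
wrist [0.48384413 0.15206497 0.11700525] [ 3.14016660e+00 -7.11265296e-04  1.27288325e+00] 6021 ((485.01043701171875, 151.1574249267578), 36.37868881225586) [0.11015064 0.11120208 0.11240493]
plane slope x,y, z at tcp [ 0.00107908 -0.0006973   0.11118716] 5863
scene [0.48384413 0.15206497 0.11700525] [ 3.14016660e+00 -7.11265296e-04  1.27288325e+00] 403 ((482.99932861328125, 149.8077850341797), 36.24406814575195) [0.10822552 0.11039642 0.11337136]
plane slope x,y, z at tcp [0.00575072 0.00482024 0.11040168] 368
```

View pics/w2.png

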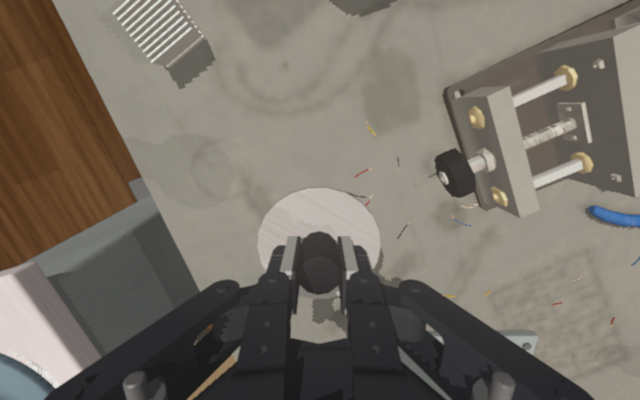

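The cover is held level and centred to about 1 mm; its disc is at (319,245). Now I carry it past the pot so the wrist camera can measure the mouth.

```bash
python3 -m crank '[[[0,-0.01,0.005],0,0.012],[[0,-0.03,0.015],0,0.012],[[0,-0.055,0.025],0,0.012],[[0.01,-0.08,0.03],0,0.012],[[0.02,-0.105,0.03],0,0.012],[[0.03,-0.13,0.03],0,0.012],[[0.04,-0.155,0.03],0,0.012],[[0.05,-0.175,0.03],0,0.012]]'
python3 -m crank '[[[0.01,-0.02,0],0,0.012],[[0.02,-0.045,0],0,0.012],[[0.03,-0.07,0],0,0.012],[[0.04,-0.095,0],0,0.012],[[0.05,-0.12,0],0,0.012],[[0.05,-0.14,0],0,0.012],[[0.05,-0.142,0],0,0.012],[[0.05,-0.142,0],0,0.012]]'
python3 - <<'E'
from station import *
from h import *
o=get_obs();n="wrist";e=o["eef_pos"]
p,d=read_camera(n);c=get_calibration(n);np.savez(f"pics/{n}3.npz",p=p,d=d,**c);cv2.imwrite("pics/w3.png",p[:,:,::-1])
P=cloud(c,d);z=P[...,2];print(e,o["tool_rot"])
m=(np.hypot(P[...,0]-.6046,P[...,1]+.097)<.045)&(z<.055)&(z>.044)
q=(P[m][:,:2]*1000).astype(np.float32);print("rim",m.sum(),cv2.minEnclosingCircle(q),np.median(z[m]))
A=np.c_[2*q,np.ones(len(q))];s=np.linalg.lstsq(A,(q**2).sum(1),rcond=None)[0];print("fit",s[:2],np.sqrt(s[2]+s[0]**2+s[1]**2))
m=(np.hypot(P[...,0]-e[0],P[...,1]-e[1])<.045)&(z<e[2]-.003)&(z>e[2]-.01)
print("cover",cv2.minEnclosingCircle((P[m][:,:2]*1000).astype(np.float32)),m.sum(),np.median(z[m]))
E
```

```text
clock: 4.25
eef_pos: [0.5327, -0.0255, 0.1441]
tool_rot: [-3.14, 0.001, 1.271]
ft_force: [0.2, -0.3, -1.9]
gripper_width: 0.235
finger_force: 58.8
clock: 4.92
eef_pos: [0.5823, -0.1665, 0.1437]
tool_rot: [-3.139, -0.0, 1.27]
ft_force: [-1.0, 0.7, -1.4]
gripper_width: 0.238
finger_force: 58.8
[ 0.5823248  -0.16647448  0.14372214] [-3.13916101e+00 -1.71430392e-04  1.27020521e+00]
rim 1346 ((605.9187622070312, -96.06061553955078), 31.950572967529297) 0.04896276253074815
fit [606.0644254 -95.9580763] 29.513062436436982
cover ((582.4701538085938, -166.03485107421875), 36.03527069091797) 5908 0.13664028252019123
```

View pics/w3.png

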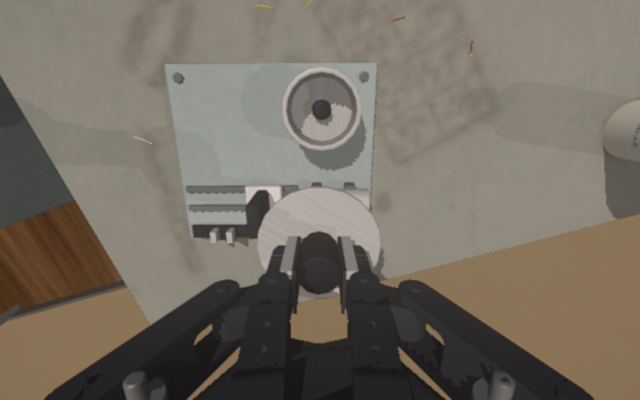

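The pot's mouth is clear at (321,109). The clip teeth are at (214,237) and (230,237), and the cover is in hand.

```bash
python3 -m crank '[[[0.005,0.015,0],0,0.012],[[0.013,0.04,0],0,0.012],[[0.02,0.06,0],0,0.012],[[0.0235,0.07,0],0,0.012],[[0.0235,0.07,-0.02],0,0.012],[[0.0235,0.07,-0.045],0,0.012],[[0.0235,0.07,-0.065],0,0.012],[[0.0235,0.07,-0.07],0,0.012]]'
python3 -m crank '[[[0,0,0],0,0.012],[[0,0,-0.002],0,0.012],[[0,0,-0.004],0,0.012],[[0,0,-0.006],0,0.012],[[0,0,-0.008],0,0.012],[[0,0,-0.01],0,0.012],[[0,0,-0.01],0,0.012],[[0,0,-0.01],0,0.012]]'
```

```text
clock: 5.63
eef_pos: [0.6036, -0.0935, 0.0712]
tool_rot: [-3.135, 0.001, 1.274]
ft_force: [-1.3, 0.0, -1.2]
gripper_width: 0.234
finger_force: 58.9
clock: 6.3
eef_pos: [0.6069, -0.0951, 0.065]
tool_rot: [3.142, 0.0, 1.273]
ft_force: [0.0, 0.1, -1.0]
gripper_width: 0.238
finger_force: 58.9
```

```bash
python3 - <<'E'
from station import *
o=get_obs();print(o["eef_pos"],o["ft_force"],o["tool_rot"])
from h import *
c=dict(np.load("pics/wrist3.npz"));P=cloud(c,c["d"])
hsv=cv2.cvtColor(c["p"],cv2.COLOR_RGB2HSV)
print(onplane(c,[[214,237],[230,237],[222,237]],.029))
x0,y0,x1,y1=195,222,255,250;z=P[y0:y1,x0:x1,2]
m=(z>.025)&(z<.033)
k,l,st,ce=cv2.connectedComponentsWithStats(m.astype(np.uint8))
for i in range(1,k):
    if st[i,4]>5:print(st[i],P[y0:y1,x0:x1][l==i].mean(0))
cv2.imwrite("pics/crop.png",cv2.resize(c["p"][170:255,180:270,::-1],None,fx=7,fy=7,interpolation=cv2.INTER_CUBIC))
E
```

```text
[ 0.60692653 -0.09508761  0.0650396 ] [ 0.04687216  0.08879395 -1.03940508] [3.14154682e+00 2.89090874e-05 1.27274481e+00]
[[ 0.46979546 -0.17987766  0.029     ]
 [ 0.4849038  -0.18452556  0.029     ]
 [ 0.47735034 -0.18220183  0.029     ]]
[15  9  8 12 80] [ 0.46871529 -0.17967868  0.02783022]
[31  9  8 12 79] [ 0.48386558 -0.18437564  0.02783749]
```

View pics/crop.png

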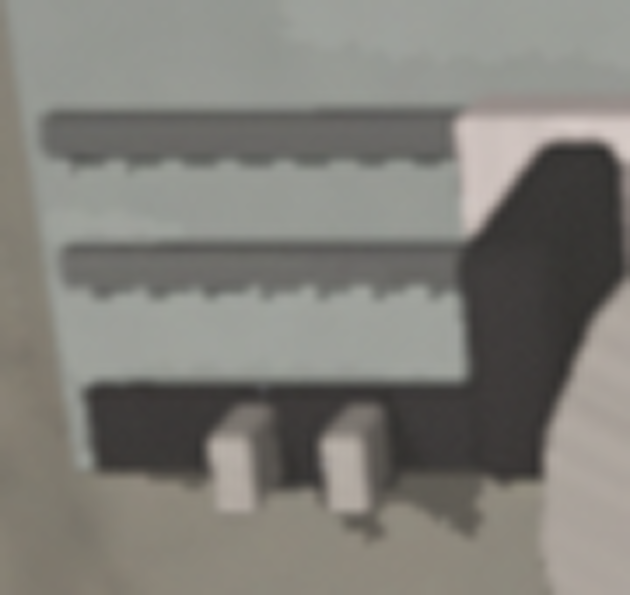

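The crop shows both clip teeth, at (235,470) and (350,470), 16 mm apart in the cloud as they should be. The travel needed is about 44 mm. Lowering the cover further.

```bash
python3 -m crank '[[[0,0,0],0,0.012],[[0,0,-0.001],0,0.012],[[0,0,-0.002],0,0.012],[[0,0,-0.003],0,0.012],[[0,0,-0.004],0,0.012],[[0,0,-0.004],0,0.012],[[0,0,-0.004],0,0.012],[[0,0,-0.004],0,0.012]]'
```

```text
clock: 6.97
eef_pos: [0.607, -0.095, 0.061]
tool_rot: [3.142, 0.0, 1.273]
ft_force: [0.3, -0.1, -1.1]
gripper_width: 0.236
finger_force: 58.9
```

```bash
python3 -m crank '[[[-0.001,-0.0005,0],0,0.012],[[-0.001,-0.0005,-0.001],0,0.012],[[-0.001,-0.0005,-0.002],0,0.012],[[-0.001,-0.0005,-0.002],0,0.012],[[-0.001,-0.0005,-0.003],0,0.012],[[-0.001,-0.0005,-0.003],0,0.012],[[-0.001,-0.0005,-0.003],0,0.012],[[-0.001,-0.0005,-0.003],0,0.012]]'
```

```text
clock: 7.63
eef_pos: [0.606, -0.0957, 0.0602]
tool_rot: [3.14, 0.0, 1.273]
ft_force: [-4.3, 0.7, 11.3]
gripper_width: 0.235
finger_force: 60.2
```

Contact came at the expected seated height, so I release, back off and check.

```bash
python3 -m crank '[[[0,0,0.001],0,0.012],[[0,0,0.002],0,0.05],[[0,0,0.002],0,0.05],[[0,0,0.002],0,0.05],[[0,0,0.002],0,0.05],[[0,0,0.02],0,0.05],[[0,0,0.045],0,0.05],[[0,0,0.07],0,0.05]]'
python3 -m crank '[[[-0.005,-0.015,0],0,0.04],[[-0.015,-0.035,0],0,0.04],[[-0.03,-0.055,0],0,0.04],[[-0.045,-0.065,0],0,0.04],[[-0.055,-0.065,0],0,0.04],[[-0.055,-0.065,0],0,0.04],[[-0.055,-0.065,0],0,0.04],[[-0.055,-0.065,0],0,0.04]]'
python3 - <<'E'
from station import *
from h import *
o=get_obs();e=o["eef_pos"];print(e,o["tool_rot"])
p,d=read_camera("wrist");c=get_calibration("wrist");np.savez("pics/wrist4.npz",p=p,d=d,**c);cv2.imwrite("pics/w4.png",p[:,:,::-1])
P=cloud(c,d);z=P[...,2]
m=(np.hypot(P[...,0]-.606,P[...,1]+.096)<.05)&(z<.06)&(z>.044)
q=P[m];print("cover",m.sum(),cv2.minEnclosingCircle((q[:,:2]*1000).astype(np.float32)),np.median(q[:,2]))
A=np.c_[q[:,:2]-q[:,:2].mean(0),np.ones(len(q))];k=np.ones(len(q),bool)
for _ in range(8):
    s=np.linalg.lstsq(A[k],q[k,2],rcond=None)[0];k=np.abs(A@s-q[:,2])<.0025
print("plane",s,k.sum())
m=(z>.066)&(z<.083)&(np.hypot(P[...,0]-.527,P[...,1]+.163)<.03);q=P[m]
print("tab",q.mean(0),cv2.minAreaRect((q[:,:2]*1000).astype(np.float32)),m.sum())
E
```

```text
clock: 8.3
eef_pos: [0.6049, -0.0953, 0.1275]
tool_rot: [-3.139, 0.0, 1.273]
ft_force: [-0.0, 0.3, -0.2]
gripper_width: 0.59
finger_force: 0.0
clock: 8.97
eef_pos: [0.5517, -0.1604, 0.128]
tool_rot: [3.141, -0.0, 1.273]
ft_force: [-0.4, 1.0, 0.2]
gripper_width: 0.472
finger_force: 0.0
[ 0.55168602 -0.16035416  0.12804451] [ 3.14080183e+00 -1.81087087e-04  1.27323495e+00]
cover 6942 ((606.3081665039062, -96.6895523071289), 35.96466064453125) 0.052972078730356184
plane [-0.0007553   0.00036167  0.05297924] 6919
tab [ 0.53002169 -0.16061468  0.0740203 ] ((529.1951904296875, -161.99940490722656), (29.57806968688965, 12.078958511352539), 72.39596557617188) 630
```

View pics/w4.png

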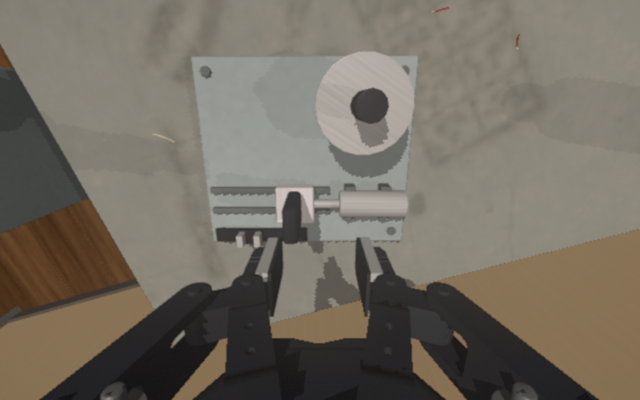

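The cover is seated on the pot at (365,103), level within 0.001 slope, and the tab top is at (292,203). Going to the tab.

```bash
python3 -m crank '[[[-0.01,0,0],0,0.04],[[-0.02,-0.001,0],0,0.04],[[-0.023,-0.0013,-0.005],0,0.04],[[-0.023,-0.0013,-0.02],0,0.04],[[-0.023,-0.0013,-0.04],0,0.04],[[-0.023,-0.0013,-0.06],0,0.04],[[-0.023,-0.0013,-0.077],0,0.04],[[-0.023,-0.0013,-0.085],0,0.04]]'
python3 -m crank '[[[0,0,0],0,0.04],[[0,0,0],0,0.004],[[0,0,0],0,0.004],[[0,0,0],0,0.004],[[0,0,0],0,0.004],[[0,0,0],0,0.004],[[0,0,0],0,0.004],[[0,0,0],0,0.004]]' 80
```

```text
clock: 9.68
eef_pos: [0.5271, -0.1609, 0.0404]
tool_rot: [-3.139, -0.001, 1.274]
ft_force: [-0.6, 0.3, -1.1]
gripper_width: 0.467
finger_force: 0.0
clock: 10.35
eef_pos: [0.5287, -0.1621, 0.0443]
tool_rot: [3.14, 0.0, 1.273]
ft_force: [-1.7, 0.5, 5.9]
gripper_width: 0.13
finger_force: 79.4
```

```bash
python3 -m crank '[[[-0.005,0.0015,0],0,0.004],[[-0.01,0.003,0],0,0.004],[[-0.016,0.005,0],0,0.004],[[-0.022,0.0068,0],0,0.004],[[-0.028,0.0086,0],0,0.004],[[-0.034,0.0105,0],0,0.004],[[-0.0382,0.0118,0],0,0.004],[[-0.0382,0.0118,0],0,0.004]]'
python3 - <<'E'
from station import *
from h import *
o=get_obs();print(o["eef_pos"],o["ft_force"])
R=lambda P:((P[...,0]-.5498)*np.cos(.298)-(P[...,1]+.1258)*np.sin(.298), (P[...,0]-.5498)*np.sin(.298)+(P[...,1]+.1258)*np.cos(.298))
ims=[]
for n in("wrist","scene","top"):
    p,d=read_camera(n);c=get_calibration(n);np.savez(f"pics/{n}5.npz",p=p,d=d,**c)
    uvw=c["R"]@np.array([.485,-.185,.029])+c["t"];uv=(c["mtx"]@uvw)[:2]/uvw[2];print(n,uv)
    f=4 if n=="wrist" else 8;h=int(200/f)
    q=cv2.copyMakeBorder(p,60,60,60,60,cv2.BORDER_CONSTANT);u,v=(uv+60).astype(int)
    ims.append(cv2.resize(q[max(v-h,0):v+h,max(u-33*8//f,0):u+33*8//f],(260,400),interpolation=cv2.INTER_CUBIC))
cv2.imwrite("pics/s5.png",np.hstack(ims)[:,:,::-1])
E
```

```text
clock: 11.02
eef_pos: [0.4927, -0.1511, 0.0443]
tool_rot: [3.134, 0.0, 1.273]
ft_force: [7.6, -0.5, -2.4]
gripper_width: 0.126
finger_force: 78.6
[ 0.4927434  -0.15110624  0.04432323] [ 7.64649211 -0.48022184 -2.36358811]
wrist [321.22137849 288.01936854]
scene [383.09235236 293.21819223]
top [424.52805955 213.18630047]
```

View pics/s5.png

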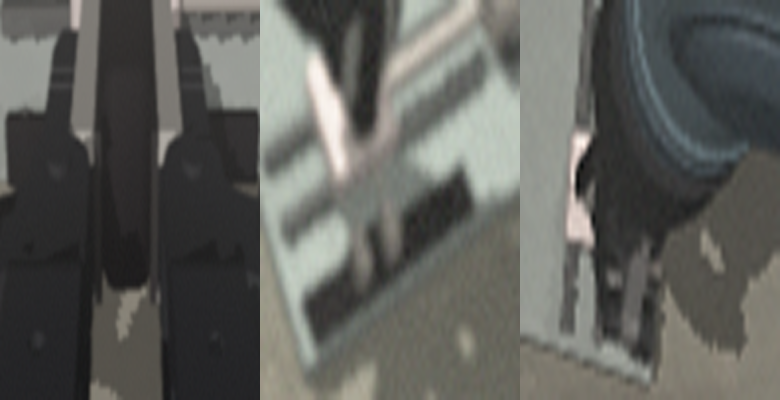

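The strip shows the teeth in the scene view at (360,265) and (390,235), with the pointer near them. The wrist view of the clip is blocked by the fingers, so I measure the carriage edges against the teeth instead.

```bash
python3 - <<'E'
from h import *
yaw=-.299
def F(P): # wrist-frame world -> fixture via pot (606.1,-96.3)
    o=np.array([.6061,-.0963])-fix2w((0,0,yaw),(.045,.045)); d=P[...,:2]-o
    return np.stack([d[...,0]*np.cos(yaw)+d[...,1]*np.sin(yaw),-d[...,0]*np.sin(yaw)+d[...,1]*np.cos(yaw)],-1)*1000
for n in("wrist3","wrist4","wrist5","scene0","scene5","top0"):
    c=dict(np.load(f"pics/{n}.npz"));P=cloud(c,c["d"]);z=P[...,2]*1000;f=F(P);x,y=f[...,0],f[...,1]
    t=(abs(y+69)<9)&(z>22)&(z<33)&(x>-75)&(x<-20)
    k,l,st,ce=cv2.connectedComponentsWithStats(t.astype(np.uint8))
    print(n,"teeth/pointer:",[(st[i,4],np.round(f[l==i].mean(0),1).tolist(),np.round(np.percentile(x[l==i],[2,98]),1).tolist()) for i in range(1,k) if st[i,4]>3])
    ca=(z>24)&(z<34)&(abs(y+30)<4.5)&(x>-85)&(x<15)
    if ca.sum()>3:print("   carriage x",np.round(np.percentile(x[ca],[1,99]),1),ca.sum(),np.median(z[ca]))
    tb=(z>68)&(z<80)&(abs(y+40)<16)&(x>-75)&(x<5)
    if tb.sum()>3:print("   tab x",np.round(np.percentile(x[tb],[2,50,98]),1),tb.sum())
E
```

```text
wrist3 teeth/pointer: [(np.int32(74), [-61.5, -73.4], [-64.8, -59.1]), (np.int32(69), [-45.7, -73.1], [-49.0, -43.2])]
   carriage x [-26.4   7.1] 214 29.226168177381357
   tab x [-15.2  -9.3  -3.8] 505
wrist4 teeth/pointer: [(np.int32(70), [-61.4, -73.7], [-64.7, -58.9]), (np.int32(67), [-45.4, -73.9], [-48.6, -42.8])]
   carriage x [-26.2   7.5] 266 29.052315020857975
   tab x [-14.5  -8.8  -3.2] 613
wrist5 teeth/pointer: []
   carriage x [-63.4 -29.9] 615 28.956925324950312
   tab x [-63.2 -46.4 -30. ] 2206
scene0 teeth/pointer: [(np.int32(12), [-48.0, -75.3], [-50.7, -45.5]), (np.int32(10), [-63.7, -74.9], [-66.3, -60.5])]
   carriage x [-27.7 -15.3] 29 28.10427804430016
   tab x [-16.8 -12.1  -5.5] 91
scene5 teeth/pointer: [(np.int32(21), [-48.0, -69.8], [-50.2, -45.2]), (np.int32(10), [-63.8, -75.0], [-66.1, -61.0])]
   carriage x [-65.4 -57.2] 17 27.909850566953388
   tab x [-66.7 -46.8 -36.4] 87
top0 teeth/pointer: [(np.int32(8), [-47.0, -74.4], [-49.4, -43.7]), (np.int32(11), [-64.0, -74.1], [-66.1, -61.3])]
   carriage x [-27.1   6.1] 35 29.346923607744046
   tab x [-16.4 -11.5  -4.7] 70
```

```bash
python3 -m crank '[[[-0.001,0.0003,0],0,0.004],[[-0.002,0.0006,0],0,0.004],[[-0.004,0.0012,0],0,0.004],[[-0.006,0.0018,0],0,0.004],[[-0.0068,0.0021,0],0,0.004],[[-0.0068,0.0021,0],0,0.004],[[-0.0068,0.0021,0],0,0.004],[[-0.0068,0.0021,0],0,0.004]]'
cat > m.py <<'E'
from station import *
from h import *
yaw=-.299
o=np.array([.6061,-.0963])-fix2w((0,0,yaw),(.045,.045))
s=get_obs();print(s["eef_pos"],s["ft_force"],s["finger_force"])
im=[]
for n in("wrist","scene"):
    p,d=read_camera(n);c=get_calibration(n);P=cloud(c,d);z=P[...,2]*1000;e=P[...,:2]-o
    x=(e[...,0]*np.cos(yaw)+e[...,1]*np.sin(yaw))*1000;y=(-e[...,0]*np.sin(yaw)+e[...,1]*np.cos(yaw))*1000
    ca=(z>24)&(z<34)&(abs(y+30)<4.5)&(x>-85)&(x<15);print(n,"carriage",np.percentile(x[ca],[1,99]).round(1),ca.sum())
    t=(abs(y+69)<9)&(z>22)&(z<33)&(x>-75)&(x<-20);print("  clip/pointer",[(round(a,1),round(b,1)) for a,b in zip(x[t],y[t])] if n=="scene" else "")
cv2.imwrite("pics/s6.png",cv2.resize(p[255:320,340:425,::-1],None,fx=8,fy=8,interpolation=cv2.INTER_CUBIC))
E
python3 m.py
```

```text
clock: 11.83
eef_pos: [0.487, -0.1494, 0.0444]
tool_rot: [3.133, -0.0, 1.273]
ft_force: [7.9, -1.1, -2.4]
gripper_width: 0.129
finger_force: 78.3
[ 0.48699567 -0.14935052  0.04436735] [ 7.9211624  -1.0914157  -2.35552902] 78.29079866409302
wrist carriage [-69.7 -36.2] 620
  clip/pointer 
scene carriage [-71.  -63.6] 18
  clip/pointer [(np.float64(-55.5), np.float64(-60.6)), (np.float64(-53.9), np.float64(-61.5)), (np.float64(-55.3), np.float64(-63.8)), (np.float64(-53.2), np.float64(-64.1)), (np.float64(-54.7), np.float64(-63.6)), (np.float64(-54.5), np.float64(-66.3)), (np.float64(-55.2), np.float64(-67.6)), (np.float64(-53.8), np.float64(-68.7)), (np.float64(-53.9), np.float64(-69.5)), (np.float64(-47.3), np.float64(-72.7)), (np.float64(-45.7), np.float64(-73.6)), (np.float64(-50.0), np.float64(-73.7)), (np.float64(-48.5), np.float64(-74.7)), (np.float64(-47.1), np.float64(-75.8)), (np.float64(-45.3), np.float64(-76.5)), (np.float64(-50.2), np.float64(-74.6)), (np.float64(-49.9), np.float64(-77.0)), (np.float64(-47.4), np.float64(-76.8)), (np.float64(-45.8), np.float64(-77.6)), (np.float64(-62.2), np.float64(-72.8)), (np.float64(-60.6), np.float64(-73.7)), (np.float64(-49.8), np.float64(-77.4)), (np.float64(-65.5), np.float64(-74.7)), (np.float64(-63.8), np.float64(-75.3)), (np.float64(-61.4), np.float64(-75.3)), (np.float64(-49.4), np.float64(-77.6)), (np.float64(-67.2), np.float64(-74.4)), (np.float64(-66.1), np.float64(-75.9)), (np.float64(-64.5), np.float64(-76.8)), (np.float64(-63.0), np.float64(-77.7)), (np.float64(-66.4), np.float64(-76.8)), (np.float64(-66.2), np.float64(-77.1))]
```

View pics/s6.png

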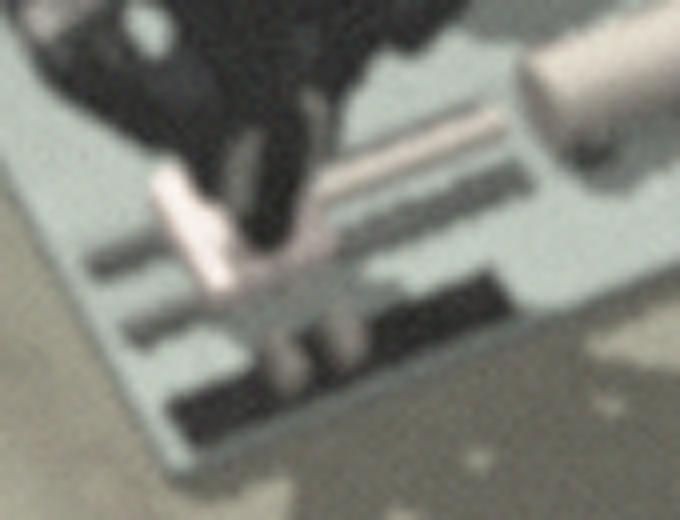

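The scene crop shows the teeth at (285,360) and (345,335), with the pointer heading into the gap between them. Both cameras put it about 1 mm short.

```bash
python3 -m crank '[[[-0.0005,0.0001,0],0,0.004],[[-0.001,0.0003,0],0,0.004],[[-0.001,0.0003,0],0,0.004],[[-0.001,0.0003,0],0,0.004],[[-0.001,0.0003,0],0,0.004],[[-0.001,0.0003,0],0,0.004],[[-0.001,0.0003,0],0,0.004],[[-0.001,0.0003,0],0,0.004]]'
python3 m.py | cut -c1-330; python3 - <<'E'
from station import *
from h import *
p,d=read_camera("scene");c=get_calibration("scene");P=cloud(c,d)
m=(np.hypot(P[...,0]-.6046,P[...,1]+.097)<.035)&(P[...,2]>.048)&(P[...,2]<.06)
print("cover",P[m].mean(0),m.sum())
E
```

```text
clock: 12.6
eef_pos: [0.4862, -0.1491, 0.0443]
tool_rot: [3.133, -0.0, 1.273]
ft_force: [8.4, -2.5, -3.5]
gripper_width: 0.124
finger_force: 78.2
[ 0.48617364 -0.14910775  0.04434279] [ 8.43678299 -2.50394506 -3.53433779] 78.21988821029663
wrist carriage [-70.6 -37. ] 615
  clip/pointer 
scene carriage [-72.4 -64.9] 18
  clip/pointer [(np.float64(-56.0), np.float64(-61.3)), (np.float64(-53.9), np.float64(-61.5)), (np.float64(-56.1), np.float64(-61.9)), (np.float64(-55.1), np.float64(-63.5)), (np.float64(-55.7), np.float64(-64.8)), (np.float64(-54.1), np.float64(-65.8)), (np.float64(-56.1), np.float64(-65.9)), (np.float64(-55.4), np.float64(-67
cover [ 0.62302717 -0.11733587  0.05213454] 82
```

```bash
python3 -c "
from station import *
print(finish_job())"
```

```text
the job is handed in; nothing more can be done
None
```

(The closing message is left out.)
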